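# Open the round parts tin on the modelling bench

### The arm

A 7-joint arm with a two-finger parallel gripper is mounted at the origin on the work surface. World frame = base frame: x ahead of the robot, y to its left, z up, the work surface at z = 0. Lengths are in m, angles in rad, forces in N, time in s.
With the tool pointing down it reaches from about 0.425 to 0.8 m from the base axis. Payload 8.3 kg.
Tool frame: the origin (TCP) lies on the centre line of the jaws, within the pads' length; the fingertips stand 17 mm ahead of it and the grasp point (between the pads) lies 2 mm behind it; z points along the fingers, y is the line along which they close (so a half turn about z gives the same grasp; the last joint's range is limited). The gripper opens to 85 mm and grips with 20 to 120 N. Pads are 22 mm wide; open, the fingers measure 114 mm over their backs; the gripper's body (76 mm by 85 mm) begins 54 mm behind the grasp point. The pads swing forward as they close: fully open they stand 13 mm farther back than shut.
Start: joints at [1.112, 0.383, 0.016, 1.37, -0.006, 1.388, -0.046], TCP at [0.241, -0.577, 0.248] pointing down, gripper open.
Joint ranges: [-2.95, 2.95], [-0.25, 2.06], [-1.52, 1.56], [0.18, 2.33], [-1.44, 4.58], [0.02, 2.06], [-3.01, 3.01]. Speed limits (rad/s): [2.39, 2.39, 3.01, 3.01, 3.14, 3.14, 3.14].

### API

Orientations are given as a 3x3 rotation matrix whose columns are the frame's x, y, z axes.
In Python, from plant import arm gives the robot as it stands.
- The arm moves only by the tool apply_moves, never from a script. Its argument "commands" is a list of rows, each an object with "translation": the shift along the tool's x, y, z in units of 0.04 m (1.0 is 0.04 m), a list of three; "spin": the turn about the tool's z in units of 0.15 rad (1.0 is 0.15 rad). A call has 1 to 20 rows; each row shifts and turns the commanded pose from where the row before left it, along the tool's axes as they then stand; what a row does not reach is not made up. A row lasts 1/8 s, in which the tool goes at most 62.5 mm and 10.7 degrees, less where a joint would pass 70% of its speed; a pose out of reach is approached as far as the arm can. A call with a number of a shift or a turn outside -1 to 1 is refused whole. A call with a gripper value outside its range is refused whole. "hand" is the finger opening in mm, from 0 to 85.4, set as the call begins (left out, the last holds). The fingers move at their own pace and stop on an object; "force" is the grip in N (left out, the last holds). Time passes only in rows, so rows that do not move let the fingers close. It gives the time, the measured TCP pose, the force, the opening and the grip force at its end, in the units of the state.
- arm.read_state(): the state, without advancing time (a new reading comes with each control period).
- arm.camera(name): name is "side" or "top"; returns (picture, depth): 384x512x3 uint8, blue, green, red; 384x512 float32, m along the optical axis (not along the pixel's ray), 0 where there is no reading.
- arm.camera_info(name): a dict with "vertical_fov" (degrees; the focal length in pixels is half the picture's height over the tangent of half this angle, whatever the lens; pixels are square), "cx", "cy" (the principal point, pixels), "rvec" (rotation vector, rad) and "tvec" (3), from world to camera coordinates, as OpenCV has them. Camera axes: x right, y down, z forward; pixel columns grow to the right and rows downward; lengths in m; the calibration is good to about 2 mm. A picture is of the moment at which its call begins. camera_info takes no time and is no camera call.
- arm.close_job(): hands the job in; it is judged then, once.
Trained networks look in the newest picture that a camera, given by its name, has taken for a name from the list of things; names that differ only in an ending like _2 or _b are one class to them, and where a whole thing is asked for, a point or a joint stands for the part that bears it (a point fixed in the world has none). Each returns a list of dicts, best first, with "p" (0 to 1); they miss things now and then, are a little off and sometimes report something else, mostly with a low value. They report only what shows in the picture. A call takes as long as a camera call.
- arm.recognise(camera, query): "rect" ([left, top, right, bottom] in pixels, round what is visible of it).
- arm.regions_of(camera, query): "region" (384x512 bool, what is visible of it) and "rect" ([left, top, right, bottom] in pixels, round what is visible of it).
- arm.tip_of(camera, query): "location" ([column, row] in pixels: a listed point, or the origin of a listed thing).
The state is a dict: "time": time; "joint_pos": joint angles; "qvel": joint speeds; "tau": joint torques, N m; "ee_pos": TCP position; "tcp_rot": TCP orientation; "ft_force": force on the tool from outside, world axes, zero at the start; "wrist_torque": the same for the moment, N m; "finger_gap": finger opening in m; "gripper_force": force on a finger pad.
Only numpy, scipy, OpenCV 4.12 (cv2) and the standard library are available. Lean on these libraries where they do the work, as an engineer would, in place of code of your own. Each camera call takes 0.05 s, during which the arm holds its last target. There are 200 camera calls.

### The job

Take the lid off the round parts tin and set it down flat, knob up, inside the shallow wooden tray; set it down, do not drop it. Leave the round tin standing where it is, and leave the square tin shut and where it is.

Things in the scene. Friction and masses are not known exactly. Their poses are not given: they have to be found in the camera images.
- round_tin: the round bare-aluminium parts tin, loose, about 0.3 kg, standing on the green cutting mat: 80 mm across, 45 mm high, wall 3 mm. Origin at the centre of its underside, z up.
- round_lid: loose round aluminium lid of the round tin, about 70 g, no thread: plug 69 mm across in the tin's mouth (2.5 mm play all round), flange 84 mm across resting on the rim, upright black round knob 20 mm across in the middle. Origin at the centre of the plug's underside, z up: plug 0 to 8 mm, flange 8 to 12, knob 12 to 36 mm above it. Shut, the origin is 37 mm above the tin's underside.
- square_lid: bystander: the lid of the square aluminium tin (tin 74 mm square, 45 mm high, knob top 73 mm above the mat), 78 mm square with the same kind of black knob; loose, to be left shut. Origin at the centre of its plug's underside, z up.
- tray_in (a point): centre of the inner floor of the shallow square wooden tray, fixed on the mat: outside 170 mm square and 16 mm high, walls and floor 6 mm thick, inside 158 mm square and 10 mm deep. x and y along its sides, z up. The lid at rest in the tray has its origin at this height.

How it is judged:
By the outcome, as a careful person would: the job done as asked, in the order asked, and still so for the second after the job is handed in, with the robot touching nothing.
It also fails if it takes over 38 s, if anything falls off the work surface, if the arm or the gripper's body presses on something with over 40 N, if the wrist force passes 120 N, or if a joint passes its speed limit or range.

## Working session

There is one attempt and no reset: what is moved stays moved. The work goes in short steps, Python scripts to look and compute and a tool call to move; the robot and the scene stay as the last step left them, time stands still between calls to the robot, and variables do not carry over. Pictures are saved under pics/ and viewed, at most 10 in all, crops included, and the job is handed in when it is done.

Besides the shell and the picture viewer there is one more tool, called after ">>>" as a command line: name --argument value ..., lists and objects as JSON in quotes. apply_moves: Moves the arm, as the interface text tells. Its arguments: {"type":"object","properties":{"commands":{"type":"array","items":{"type":"object","properties":{"translation":{"type":"array","items":{"type":"number"}},"spin":{"type":"number"}}}},"hand":{"type":"number"},"force":{"type":"number"}},"required":["commands"]}

```bash
mkdir -p pics; cat > h.py <<'E'
import numpy as np, cv2
from plant import arm
def cal(n):
    i=arm.camera_info(n); f=192/np.tan(np.radians(i["vertical_fov"])/2)
    R=cv2.Rodrigues(np.array(i["rvec"],float))[0]; return f,i["cx"],i["cy"],R,np.array(i["tvec"],float).ravel(),i
def atz(n,uv,z):
    f,cx,cy,R,t,_=cal(n); d=R.T@np.array([(uv[0]-cx)/f,(uv[1]-cy)/f,1]); c=-R.T@t
    return c+d*(z-c[2])/d[2]
def cloud(n,D):
    f,cx,cy,R,t,_=cal(n); v,u=np.mgrid[:384,:512]
    return (np.stack([(u-cx)/f*D,(v-cy)/f*D,D],-1)-t)@R
E
python3 - <<'E'
from h import *
ims=[]
for n in("top","side"):
    im,D=arm.camera(n); cv2.imwrite(f"pics/{n}0.png",im); np.save(n+"0.npy",D); print(n,arm.camera_info(n))
    P=cloud(n,D)
    for q in("round_lid","square_lid","round_tin","tray_in"):
        try:
            print(q,"tip",[(np.round(r["location"]),round(r["p"],2)) for r in arm.tip_of(n,q)][:3])
            for r in arm.regions_of(n,q)[:3]:
                m=r["region"]&(D>0); p=P[m]
                print("  reg",round(r["p"],2),r["rect"],"med",np.median(p,0).round(3),"zmax",np.percentile(p[:,2],98).round(3), "min",np.percentile(p,2,axis=0).round(3),"max",np.percentile(p,98,axis=0).round(3))
        except Exception as e: print(q,e)
s=arm.read_state(); print(s["time"],s["ee_pos"],s["tcp_rot"],s["finger_gap"])
E
```

```text
top {'vertical_fov': 52.02423855224185, 'cx': 258.7942360658025, 'cy': 191.19812535996957, 'rvec': array([ 2.17996016, -2.18976298,  0.03451635]), 'tvec': array([0.02632298, 0.52174033, 0.92253004])}
round_lid tip [(array([380., 173.]), 0.76)]
  reg 0.83 [363.2, 158.7, 399.8, 192.1] med [ 0.559 -0.252  0.052] zmax 0.076 min [ 0.521 -0.293  0.004] max [ 0.599 -0.216  0.076]
square_lid tip [(array([159., 162.]), 0.8)]
  reg 0.87 [140.9, 143.4, 176.9, 177.7] med [0.588 0.253 0.053] zmax 0.077 min [0.553 0.218 0.049] max [0.626 0.292 0.077]
round_tin tip [(array([373., 172.]), 0.44)]
tray_in tip [(array([258., 202.]), 0.77), (array([379., 174.]), 0.41)]
  reg 0.77 [222.0, 162.5, 295.5, 241.1] med [0.498 0.024 0.01 ] zmax 0.02 min [ 0.416 -0.057  0.006] max [0.582 0.107 0.02 ]
side {'vertical_fov': 56.66868738087439, 'cx': 260.6568372285153, 'cy': 193.65541766268953, 'rvec': array([ 0.53861764, -2.77143683,  1.03864685]), 'tvec': array([0.49318481, 0.19787255, 0.6707188 ])}
round_lid tip [(array([285., 131.]), 0.74)]
  reg 0.78 [268.2, 118.9, 304.4, 141.5] med [ 0.556 -0.248  0.053] zmax 
[... 211 characters left out ...]
629 0.292 0.077]
  reg 0.57 [224.2, 189.2, 319.3, 265.4] med [0.498 0.032 0.01 ] zmax 0.02 min [ 0.415 -0.061  0.007] max [0.583 0.113 0.02 ]
round_tin tip [(array([286., 140.]), 0.91)]
  reg 0.56 [272.3, 134.3, 300.0, 150.1] med [ 0.549 -0.221  0.025] zmax 0.046 min [ 0.521 -0.25   0.004] max [ 0.589 -0.214  0.046]
tray_in tip [(array([270., 226.]), 0.93)]
  reg 0.86 [221.3, 186.4, 319.5, 266.8] med [0.498 0.032 0.01 ] zmax 0.02 min [ 0.415 -0.061  0.006] max [0.583 0.113 0.02 ]
0.9 [ 0.24101098 -0.5766313   0.24828881] [[ 9.22662483e-01  3.85608535e-01  2.10639843e-05]
 [ 3.85608532e-01 -9.22662480e-01  9.13582706e-05]
 [ 5.46634769e-05 -7.61703968e-05 -9.99999996e-01]] 0.08526582361347923
```

View pics/top0.png

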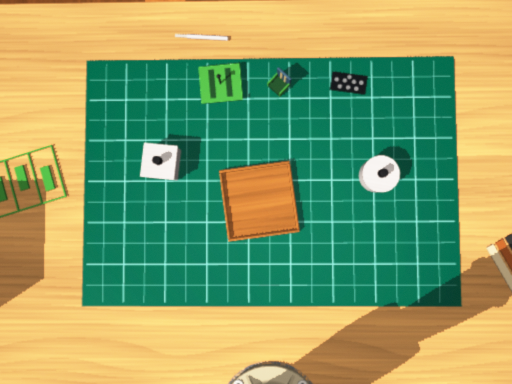

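View pics/side0.png

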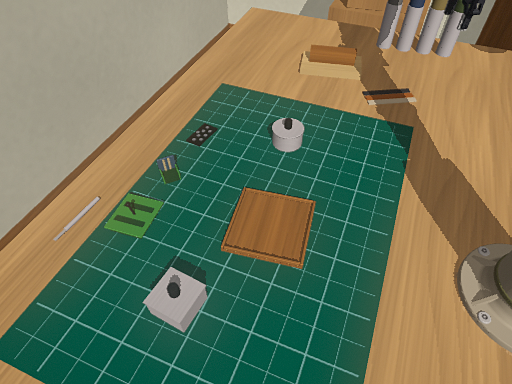

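The top picture shows the round tin at about (380,173), the tray at (259,201) and the square tin at (160,161). The side picture agrees, with the round tin at (287,135) and the tray at (270,226). Next I refine the positions from depth.

```bash
python3 - <<'E'
from h import *
for n in("top","side"):
    P=cloud(n,np.load(n+"0.npy")); x,y,z=P[...,0],P[...,1],P[...,2]
    near=np.hypot(x-.558,y+.253)<.06
    k=P[near&(z>.068)]; k2=P[near&(z>.06)]; f=P[near&(z>.044)&(z<.06)]
    (c,r)=cv2.minEnclosingCircle(f[:,:2].astype(np.float32))
    print(n,"knob",k.mean(0).round(4),len(k),k2.mean(0).round(4),np.ptp(k2,axis=0).round(3),"flange z",np.median(f[:,2]).round(4),"circ",np.round(c,4),round(r,4))
    a=(abs(x-.5)<.12)&(abs(y-.025)<.12)
    w=P[a&(z>.0145)&(z<.026)]; rc=cv2.minAreaRect(w[:,:2].astype(np.float32))
    fl=P[(abs(x-.5)<.05)&(abs(y-.025)<.05)]; mat=P[(abs(x-.5)<.04)&(abs(y+.13)<.02)]
    print(" tray",np.round(rc[0],4),np.round(rc[1],3),rc[2],"floor",np.median(fl[:,2]),"rim",np.percentile(w[:,2],90),"mat",np.median(mat[:,2]))
E
```

```text
top knob [ 0.5579 -0.2526  0.0755] 66 [ 0.5577 -0.2519  0.0742] [0.018 0.017 0.018] flange z 0.052 circ [ 0.5582 -0.2538] 0.0423
 tray [0.4989 0.025 ] [0.17 0.17] 7.609163284301758 floor 0.010278013867791248 rim 0.020953936922917957 mat 0.003299930561204899
side knob [ 0.5584 -0.2512  0.0745] 46 [ 0.5586 -0.2504  0.0712] [0.02  0.02  0.019] flange z 0.0522 circ [ 0.5581 -0.2553] 0.0437
 tray [0.5002 0.0239] [0.17  0.173] 7.659500598907471 floor 0.009402105239172912 rim 0.020362673480214234 mat 0.003483141332317772
```

>>> apply_moves --commands '[{"translation":[0.3,-0.12,0]},{"translation":[0.6,-0.26,0]},{"translation":[0.65,-0.27,0.2]},{"translation":[0.65,-0.27,0.2]},{"translation":[0.65,-0.27,0.2]},{"translation":[0.65,-0.27,0.2]},{"translation":[0.65,-0.27,0.2]},{"translation":[0.65,-0.27,0.2]},{"translation":[0.65,-0.27,0.2]},{"translation":[0.65,-0.27,0.2]},{"translation":[0.65,-0.27,0.2]},{"translation":[0.65,-0.27,0.2]},{"translation":[0.65,-0.27,0.2]},{"translation":[0.65,-0.27,0.2]},{"translation":[0.65,-0.27,0.2]},{"translation":[0.65,-0.27,0.2]},{"translation":[0.3,-0.15,0.1]},{"translation":[0.137,-0.11,0]},{"translation":[0,0,0]},{"translation":[0,0,0]}]' --hand 55 --force 35

```text
invalid input at $.commands[0]: expected keys translation, spin
```

>>> apply_moves --commands '[{"translation":[0.3,-0.12,0],"spin":0},{"translation":[0.6,-0.26,0],"spin":0},{"translation":[0.65,-0.27,0.2],"spin":0},{"translation":[0.65,-0.27,0.2],"spin":0},{"translation":[0.65,-0.27,0.2],"spin":0},{"translation":[0.65,-0.27,0.2],"spin":0},{"translation":[0.65,-0.27,0.2],"spin":0},{"translation":[0.65,-0.27,0.2],"spin":0},{"translation":[0.65,-0.27,0.2],"spin":0},{"translation":[0.65,-0.27,0.2],"spin":0},{"translation":[0.65,-0.27,0.2],"spin":0},{"translation":[0.65,-0.27,0.2],"spin":0},{"translation":[0.65,-0.27,0.2],"spin":0},{"translation":[0.65,-0.27,0.2],"spin":0},{"translation":[0.65,-0.27,0.2],"spin":0},{"translation":[0.65,-0.27,0.2],"spin":0},{"translation":[0.3,-0.15,0.1],"spin":0},{"translation":[0.137,-0.11,0],"spin":0},{"translation":[0,0,0],"spin":0},{"translation":[0,0,0],"spin":0}]' --hand 55 --force 35

```text
time: 3.4
ee_pos: [0.5575, -0.2538, 0.1327]
tcp_rot: [[0.923, 0.384, 0.0], [0.384, -0.923, -0.001], [-0.0, 0.001, -1.0]]
ft_force: [-0.7, -0.3, -0.1]
finger_gap: 0.0547
gripper_force: 0.0
```

>>> apply_moves --commands '[{"translation":[0.02,-0.02,0.1],"spin":0},{"translation":[0,0,0.25],"spin":0},{"translation":[0,0,0.3],"spin":0},{"translation":[0,0,0.3],"spin":0},{"translation":[0,0,0.25],"spin":0},{"translation":[0,0,0.15],"spin":0},{"translation":[0,0,0.1],"spin":0},{"translation":[0,0,0],"spin":0},{"translation":[0,0,0],"spin":0}]'

```text
time: 4.53
ee_pos: [0.5587, -0.2516, 0.0747]
tcp_rot: [[0.923, 0.386, 0.001], [0.386, -0.923, -0.0], [0.001, 0.0, -1.0]]
ft_force: [0.0, 0.8, -0.1]
finger_gap: 0.0549
gripper_force: 0.0
```

>>> apply_moves --commands '[{"translation":[0,0,0],"spin":0},{"translation":[0,0,0],"spin":0},{"translation":[0,0,0],"spin":0},{"translation":[0,0,0],"spin":0},{"translation":[0,0,0],"spin":0},{"translation":[0,0,0],"spin":0},{"translation":[0,0,0],"spin":0},{"translation":[0,0,0],"spin":0}]' --hand 10 --force 30

```text
time: 5.52
ee_pos: [0.5587, -0.2517, 0.0746]
tcp_rot: [[0.923, 0.386, 0.001], [0.386, -0.923, -0.0], [0.0, 0.001, -1.0]]
ft_force: [1.0, -2.2, 4.0]
finger_gap: 0.0189
gripper_force: 30.1
```

```bash
python3 - <<'E'
from h import *
im,D=arm.camera("side"); cv2.imwrite("pics/s1.png",cv2.resize(im[60:200,200:380],None,fx=4,fy=4))
s=arm.read_state(); print(s["time"],s["ee_pos"],s["finger_gap"],s["gripper_force"],s["ft_force"])
E
```

```text
5.575 [ 0.55867585 -0.2517159   0.07460624] 0.019049849044627223 30.08605420589447 [ 0.91809407 -2.60111394  3.87617394]
```

View pics/s1.png

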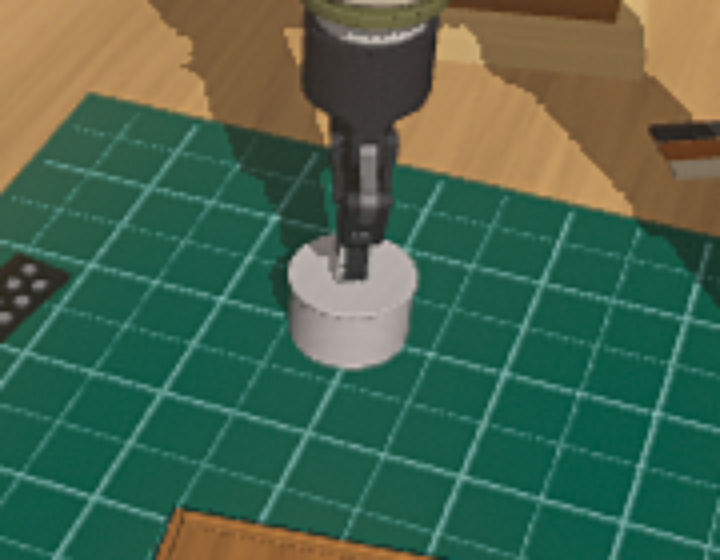

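The crop shows the jaws closed on the knob at about (352,262), with the tin upright. I'll lift slowly.

>>> apply_moves --commands '[{"translation":[0,0,-0.05],"spin":0},{"translation":[0,0,-0.05],"spin":0},{"translation":[0,0,-0.1],"spin":0},{"translation":[0,0,-0.1],"spin":0},{"translation":[0,0,-0.1],"spin":0},{"translation":[0,0,-0.1],"spin":0},{"translation":[0,0,-0.2],"spin":0},{"translation":[0,0,-0.3],"spin":0},{"translation":[0,0,-0.3],"spin":0},{"translation":[0,0,-0.2],"spin":0},{"translation":[0,0,-0.1],"spin":0},{"translation":[0,0,0],"spin":0},{"translation":[0,0,0],"spin":0}]'

```text
time: 7.2
ee_pos: [0.5582, -0.2514, 0.1378]
tcp_rot: [[0.923, 0.386, -0.001], [0.386, -0.923, 0.0], [-0.001, -0.001, -1.0]]
ft_force: [0.6, -0.5, -1.2]
finger_gap: 0.0189
gripper_force: 29.7
```

```bash
python3 - <<'E'
from h import *
im,D=arm.camera("side"); cv2.imwrite("pics/s2.png",cv2.resize(im[60:200,200:380],None,fx=4,fy=4))
s=arm.read_state(); print(s["time"],s["ee_pos"],s["finger_gap"],s["gripper_force"],s["ft_force"])
P=cloud("side",D)
for q in("round_lid","round_tin"):
    for r in arm.regions_of("side",q)[:2]:
        p=P[r["region"]&(D>0)]; print(q,round(r["p"],2),r["rect"],np.percentile(p,[2,50,98],axis=0).round(3).tolist())
        if q=="round_lid":
            t=p[abs(p[:,2]-np.median(p[:,2]))<.008]; c=np.linalg.lstsq(np.c_[t[:,:2],np.ones(len(t))],t[:,2],rcond=None)[0]; print("slope",c)
E
```

```text
7.25 [ 0.55816042 -0.25138851  0.13775425] 0.018506605005963562 29.659591019153595 [ 0.05083875 -0.5564111  -1.2106324 ]
round_lid 0.86 [272.5, 97.7, 307.8, 118.8] [[0.521, -0.286, 0.106], [0.552, -0.241, 0.116], [0.594, -0.211, 0.118]]
slope [ 0.00558321 -0.01607559  0.10865993]
round_tin 0.56 [272.7, 120.8, 301.0, 150.9] [[0.52, -0.291, 0.005], [0.56, -0.257, 0.027], [0.595, -0.213, 0.049]]
```

View pics/s2.png

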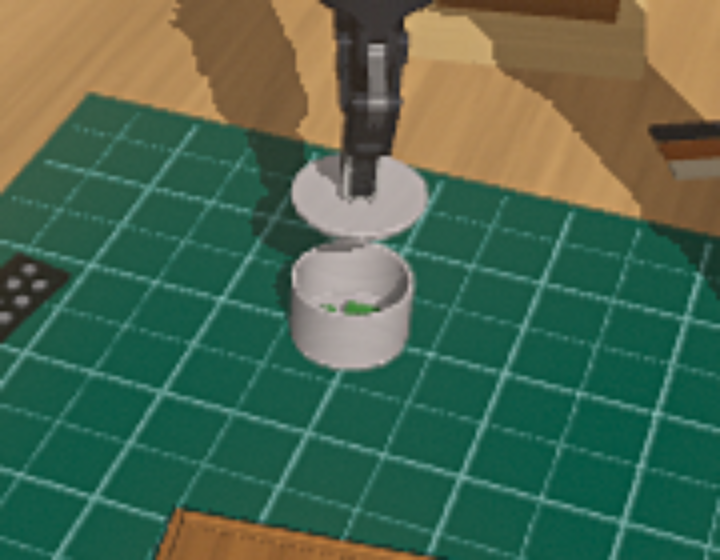

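The crop shows the lid hanging level at (360,195) and the tin still standing, open, at (352,305). Next I move over the tray.

>>> apply_moves --commands '[{"translation":[0.04,-0.2,0],"spin":0},{"translation":[0.08,-0.43,0],"spin":0},{"translation":[0.1,-0.55,0],"spin":0},{"translation":[0.1,-0.55,0],"spin":0},{"translation":[0.1,-0.55,0],"spin":0},{"translation":[0.1,-0.55,0],"spin":0},{"translation":[0.1,-0.55,0],"spin":0},{"translation":[0.1,-0.55,0],"spin":0},{"translation":[0.1,-0.55,0.1],"spin":0},{"translation":[0.1,-0.55,0.1],"spin":0},{"translation":[0.1,-0.55,0.1],"spin":0},{"translation":[0.1,-0.55,0.1],"spin":0},{"translation":[0.1,-0.5,0.1],"spin":0},{"translation":[0.065,-0.3,0.1],"spin":0},{"translation":[0.02,0,0.1],"spin":0},{"translation":[0,0,0.1],"spin":0},{"translation":[0,0,0],"spin":0},{"translation":[0,0,0],"spin":0}]'

```text
time: 9.6
ee_pos: [0.4999, 0.0238, 0.1064]
tcp_rot: [[0.923, 0.385, 0.0], [0.385, -0.923, 0.0], [0.0, 0.0, -1.0]]
ft_force: [0.1, -0.6, -0.9]
finger_gap: 0.0187
gripper_force: 29.7
```

```bash
python3 - <<'E'
from h import *
im,D=arm.camera("side"); cv2.imwrite("pics/s3.png",im)
P=cloud("side",D)
for r in arm.regions_of("side","round_lid")[:2]:
    p=P[r["region"]&(D>0)]; print(round(r["p"],2),r["rect"],np.percentile(p,[2,50,98],axis=0).round(3).tolist())
    t=p[abs(p[:,2]-np.median(p[:,2]))<.008]; print(np.linalg.lstsq(np.c_[t[:,:2],np.ones(len(t))],t[:,2],rcond=None)[0])
s=arm.read_state(); print(s["time"],s["ee_pos"],s["finger_gap"],s["gripper_force"],s["ft_force"])
E
```

```text
0.73 [248.2, 187.8, 292.2, 223.4] [[0.463, -0.008, 0.082], [0.495, 0.035, 0.084], [0.537, 0.063, 0.087]]
[ 0.00591648 -0.01409     0.08179871]
9.7 [0.49988852 0.02407581 0.10646362] 0.018509688070598124 29.663759171962738 [-0.02999471  0.1181023  -0.0545258 ]
```

View pics/s3.png

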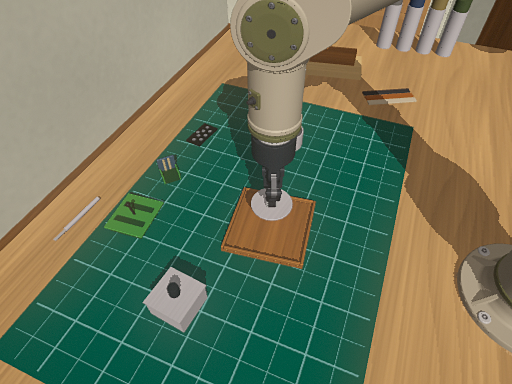

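The lid hangs level at (272,206), above the middle of the tray. I lower it most of the way, then creep.

>>> apply_moves --commands '[{"translation":[0,0,0.1],"spin":0},{"translation":[0,0,0.2],"spin":0},{"translation":[0,0,0.25],"spin":0},{"translation":[0,0,0.25],"spin":0},{"translation":[0,0,0.2],"spin":0},{"translation":[0,0,0.15],"spin":0},{"translation":[0,0,0.1],"spin":0},{"translation":[0,0,0.1],"spin":0},{"translation":[0,0,0.05],"spin":0},{"translation":[0,0,0.03],"spin":0},{"translation":[0,0,0],"spin":0},{"translation":[0,0,0],"spin":0}]'

```text
time: 11.2
ee_pos: [0.4998, 0.0244, 0.0493]
tcp_rot: [[0.923, 0.386, 0.0], [0.386, -0.923, 0.0], [0.0, 0.0, -1.0]]
ft_force: [0.2, 0.3, -0.7]
finger_gap: 0.0187
gripper_force: 29.7
```

>>> apply_moves --commands '[{"translation":[0,0,0.02],"spin":0},{"translation":[0,0,0.02],"spin":0},{"translation":[0,0,0.02],"spin":0},{"translation":[0,0,0.02],"spin":0},{"translation":[0,0,0.02],"spin":0},{"translation":[0,0,0],"spin":0},{"translation":[0,0,0],"spin":0}]'

```text
time: 12.08
ee_pos: [0.4998, 0.0244, 0.0451]
tcp_rot: [[0.923, 0.386, 0.0], [0.386, -0.923, 0.0], [0.0, -0.0, -1.0]]
ft_force: [-0.5, -0.0, -0.7]
finger_gap: 0.0184
gripper_force: 29.7
```

>>> apply_moves --commands '[{"translation":[0,0,0.015],"spin":0},{"translation":[0,0,0.015],"spin":0},{"translation":[0,0,0],"spin":0},{"translation":[0,0,0],"spin":0}]'

```text
time: 12.58
ee_pos: [0.4998, 0.0244, 0.0439]
tcp_rot: [[0.923, 0.386, 0.0], [0.386, -0.923, 0.0], [0.0, -0.0, -1.0]]
ft_force: [0.4, -0.3, -0.9]
finger_gap: 0.0183
gripper_force: 29.7
```

>>> apply_moves --commands '[{"translation":[0,0,0.015],"spin":0},{"translation":[0,0,0.01],"spin":0},{"translation":[0,0,0],"spin":0},{"translation":[0,0,0],"spin":0}]'

```text
time: 13.08
ee_pos: [0.5, 0.0243, 0.0433]
tcp_rot: [[0.923, 0.385, 0.001], [0.385, -0.923, -0.0], [0.0, 0.0, -1.0]]
ft_force: [-1.3, -0.9, 5.4]
finger_gap: 0.0187
gripper_force: 30.1
```

Contact shows as 5 N upward. I release and retreat.

>>> apply_moves --commands '[{"translation":[0,0,0],"spin":0},{"translation":[0,0,0],"spin":0},{"translation":[0,0,0],"spin":0},{"translation":[0,0,0],"spin":0},{"translation":[0,0,0],"spin":0},{"translation":[0,0,0],"spin":0},{"translation":[0,0,-0.1],"spin":0},{"translation":[0,0,-0.2],"spin":0},{"translation":[0,0,-0.3],"spin":0},{"translation":[0,0,-0.5],"spin":0},{"translation":[0,0,-0.6],"spin":0},{"translation":[0,0,-0.6],"spin":0},{"translation":[0,0,-0.6],"spin":0},{"translation":[0,0,-0.4],"spin":0},{"translation":[0,0,-0.2],"spin":0},{"translation":[0,0,0],"spin":0},{"translation":[0,0,0],"spin":0}]' --hand 45

```text
time: 15.2
ee_pos: [0.4992, 0.0243, 0.1821]
tcp_rot: [[0.923, 0.386, -0.001], [0.386, -0.923, 0.0], [-0.001, -0.001, -1.0]]
ft_force: [0.1, 0.2, -1.3]
finger_gap: 0.0449
gripper_force: 0.0
```

```bash
python3 - <<'E'
from h import *
im,D=arm.camera("side"); cv2.imwrite("pics/s4.png",im)
P=cloud("side",D)
for q in("round_lid","square_lid","round_tin"):
  for r in arm.regions_of("side",q)[:2]:
    p=P[r["region"]&(D>0)]; print(q,round(r["p"],2),r["rect"],np.percentile(p,[2,50,98],axis=0).round(3).tolist())
    t=p[abs(p[:,2]-np.median(p[:,2]))<.006]; print(np.linalg.lstsq(np.c_[t[:,:2],np.ones(len(t))],t[:,2],rcond=None)[0])
s=arm.read_state(); print(s["time"],s["ee_pos"],s["finger_gap"],s["gripper_force"],s["ft_force"])
E
```

```text
round_lid 0.9 [249.2, 206.0, 288.9, 239.9] [[0.462, -0.013, 0.019], [0.496, 0.029, 0.022], [0.535, 0.061, 0.046]]
[0.00442681 0.00270119 0.01922249]
square_lid 0.87 [146.0, 265.5, 207.5, 322.2] [[0.554, 0.216, 0.05], [0.588, 0.258, 0.053], [0.63, 0.293, 0.077]]
[-0.00128105 -0.00158436  0.05363303]
round_tin 0.58 [283.9, 124.6, 301.5, 150.6] [[0.472, -0.291, 0.004], [0.537, -0.243, 0.025], [0.567, 0.036, 0.288]]
[-0.04637006 -0.00103253  0.05004669]
15.4 [0.49942843 0.02439277 0.18230674] 0.04503796478619936 0.0 [ 0.12933853 -0.74353331  0.30562477]
```

View pics/s4.png

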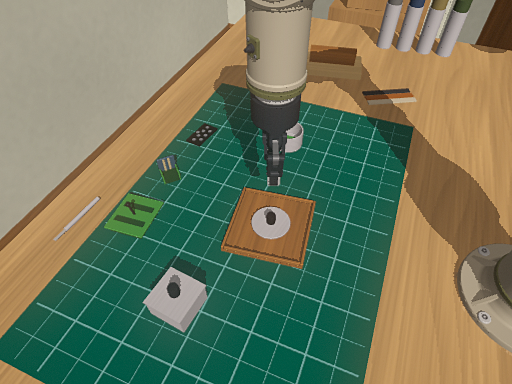

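The lid lies flat, knob up, in the tray at (271,222). The flange is level at z = 0.022, the square tin at (176,297) is untouched, and the round tin still stands at about (290,138).

```bash
python3 -c "
from plant import arm
print(arm.close_job())"
```

```text
the job is handed in; nothing more can be done
None
```

The round tin's lid is set down flat, knob up, near the middle of the wooden tray. The round tin is still standing in its place, and the square tin is shut and unmoved. I handed the job in at about 15.4 s; the judge's result was not shown.

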